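Heft three look-alike tins and stack them heaviest at the bottom

TASK

Three identical-looking green-lidded tins hold different castings and only their weight tells them apart. Stack all three in the blue-sided stand, one squarely on top of another, with the heaviest at the bottom, the next heaviest in the middle and the lightest on top. Keep the tins upright, set them down rather than dropping them, and leave the vials and the tape roll where they are.

Things in the scene. Friction and masses are not known exactly. Their poses are not given: they have to be found in the camera images.
- tin_a: a closed round tin, silver with a green press-on lid, 58 mm diameter, 42 mm high, flat top and bottom, looking just like the other two; origin at the centre of its underside, z up. A rigid casting inside has 4 mm of play. The three stand on the worktop at least 100 mm apart (centres). One weighs 0.16 to 0.20 kg, another 0.35 to 0.45, the third 0.58 to 0.75; which is which changes
- tin_b: a closed round tin, silver with a green press-on lid, 58 mm diameter, 42 mm high, flat top and bottom, looking just like the other two; origin at the centre of its underside, z up. A rigid casting inside has 4 mm of play. The three stand on the worktop at least 100 mm apart (centres). One weighs 0.16 to 0.20 kg, another 0.35 to 0.45, the third 0.58 to 0.75; which is which changes
- tin_c: a closed round tin, silver with a green press-on lid, 58 mm diameter, 42 mm high, flat top and bottom, looking just like the other two; origin at the centre of its underside, z up. A rigid casting inside has 4 mm of play. The three stand on the worktop at least 100 mm apart (centres). One weighs 0.16 to 0.20 kg, another 0.35 to 0.45, the third 0.58 to 0.75; which is which changes
- stand: fixed stand: grey base plate 106 x 110 mm (x by y), 8 mm thick; two upright blue side plates at its +x and -x sides, 6 mm thick, 76 mm long in y, inner faces 72 mm apart, tops 48 mm above the worktop; open at its +y and -y ends, so fingers that close along its y axis pass between the plates. Origin: centre of its underside on the worktop; only its place and yaw vary
- stand_pad (a point): centre of the top of the round black rubber pad (64 mm across) on the stand's base, 10 mm above the worktop, where the bottom tin stands; a tin on it has its top at 52 mm, two at 94 mm, three at 136 mm; axes as the stand's
- vial_blue: loose glass vial with a blue cap, 23 mm diameter, 60 mm high, standing; origin at the centre of its underside. Bystander
- vial_red: loose glass vial with a red cap, 23 mm diameter, 60 mm high, standing; origin at the centre of its underside. Bystander
- tape: loose roll of black tape lying flat, 62 mm diameter, 19 mm high; origin at the centre of its underside. Bystander
There are look-alikes about, which are no part of the job. What is shaped like the tin_a but pink or white is not meant.

How it is judged:
By the outcome, as a careful person would: the job done as asked, in the order asked, and still so for the second after the job is handed in, with the robot touching nothing.
It also fails if it takes over 72 s, if anything falls off the work surface, if the arm or the gripper's body presses on something with over 40 N, if the wrist force passes 120 N, or if a joint passes its speed limit or range.

ROBOT

A 6-joint arm with a two-finger parallel gripper is mounted at the origin on a cart in front of the work surface, level with it; the furniture and walls round the work are solid. World frame = base frame: x ahead of the robot, y to its left, z up, the work surface at z = 0. Lengths are in mm, angles in rad, forces in N, time in s.
With the tool pointing down it reaches from about 350 to 775 mm from the base axis. Payload 7.3 kg.
Tool frame: the origin (TCP) lies at the very end of the fingers, on their centre line; the grasp point (between the pads) lies 19 mm behind it (bot.grip_point_offset is the distance from the TCP to the grasp point, in mm); z points along the fingers, y is the line along which they close (so a half turn about z gives the same grasp; the last joint's range is limited). The gripper opens to 92 mm and grips with 3 to 60 N. Pads are 19 mm wide; open, the fingers measure 130 mm over their backs; the gripper's body (75 mm by 190 mm) begins 47 mm behind the grasp point.
Start: joints at [-1.428, 0.342, 1.524, -0, 1.275, -0.146], TCP at [149.543, -503.271, 226.741] pointing down, gripper open.
Joint ranges: [-2.53, 2.53], [-0.77, 2.02], [0.04, 2.7], [-1, 4.14], [0.28, 2.66], [-3.11, 3.11]. Speed limits (rad/s): [2.57, 2.57, 3.14, 3.14, 3.14, 3.14].

INTERFACE

Orientations are given as [roll, pitch, yaw] about the fixed x, y, z axes, in that order (R = Rz(yaw) Ry(pitch) Rx(roll)).
In Python, from plant import bot gives the robot as it stands. The module is installed in compiled form; this text tells all that it offers.
- The arm moves only by the shell command python3 -m jog 'ROWS' [OPENING]. ROWS is JSON, a list of rows, each a list of 6 numbers: the shift along the tool's x, y, z in mm, then the turn, a rotation vector about the tool's x, y, z in rad. In form: [[dx, dy, dz, rx, ry, rz], ...]. A call has 1 to 12 rows; each row shifts and turns the commanded pose from where the row before left it, along the tool's axes as they then stand; what a row does not reach is not made up. A row lasts 1/10 s, in which the tool goes at most 50 mm and 8.59 degrees, less where a joint would pass 70% of its speed; a pose out of reach is approached as far as the arm can. A call with a gripper value outside its range is refused whole. OPENING is the opening in per cent of the stroke, from 0 (shut) to 100 (fully open), set as the call begins (- or left out, the last holds). The fingers move at their own pace and stop on an object; the grip force is fixed at half the most. Time passes only in rows, so rows that do not move let the fingers close. It gives the time, the measured TCP pose, the force, the opening and the grip force at its end, in the units of the state.
- bot.get_obs(): the state, without advancing time (a new reading comes with each control period).
- bot.capture(name): name is "side" or "top"; returns the picture (420x560x3 uint8, red, green, blue); there is no depth.
- bot.camera_model(name): a dict with "fx", "fy", "cx", "cy" (pixels), "dist_coeffs" ([k1, k2, p1, p2, k3] as OpenCV has them; the pictures are not rectified), "position" and "orientation" of the camera in the world. Camera axes: x right, y down, z forward; pixel columns grow to the right and rows downward; lengths in mm; the calibration is good to about 2 mm. A picture is of the moment at which its call begins. camera_model takes no time and is no camera call.
- bot.close_job(): hands the job in; it is judged then, once.
Trained networks look in the newest picture that a camera, given by its name, has taken for a name from the list of things; names that differ only in an ending like _2 or _b are one class to them, and where a whole thing is asked for, a point or a joint stands for the part that bears it (a point fixed in the world has none). Each returns a list of dicts, best first, with "p" (0 to 1); they miss things now and then, are a little off and sometimes report something else, mostly with a low value. They report only what shows in the picture. A call takes as long as a camera call. They do not tell look-alikes from the thing itself.
- bot.outline_of(target, camera): "mask" (420x560 bool, what is visible of it) and "pixel" ([column, row] in pixels, amid what is visible of it).
The state is a dict: "time": time; "joint_positions": joint angles; "dq": joint speeds; "tau": joint torques, N m; "tool_pos": TCP position; "tcp_rot": TCP orientation; "contact_force": force on the tool from outside, world axes, zero at the start; "moment": the same for the moment, N m; "grip_width": finger opening in mm; "finger_force": force on a finger pad.
Only numpy, scipy, OpenCV 4.12 (cv2) and the standard library are available. Lean on these libraries where they do the work, as an engineer would, in place of code of your own. Each camera call takes 0.05 s, during which the arm holds its last target. There are 200 camera calls.

## Working session

There is one attempt and no reset: what is moved stays moved. The work goes in short steps, Python scripts to look and compute and a shell command to move; the robot and the scene stay as the last step left them, time stands still between calls to the robot, and variables do not carry over. Pictures are saved under pics/ and viewed, at most 10 in all, crops included, and the job is handed in when it is done.

```bash
mkdir -p pics; python3 - <<'E'
from plant import bot
import cv2,numpy as np
for n in("top","side"):
    im=bot.capture(n); cv2.imwrite(f"pics/{n}0.png",im[:,:,::-1]); print(n,bot.camera_model(n))
    for t in("tin_a","stand"):
        for d in bot.outline_of(t,n): print(t,d["p"],d["pixel"],d["mask"].sum())
o=bot.get_obs();print({k:np.round(v,3) for k,v in o.items()})
E
```

```text
top {'fx': 400.00507097581016, 'fy': 400.00507097581016, 'cx': 281.98880386850533, 'cy': 205.26317147059302, 'dist_coeffs': array([0.00767698, 0.        , 0.        , 0.        , 0.        ]), 'position': array([ 353.54612709,  106.52000334, 1152.81481626]), 'orientation': array([-2.98159925,  0.01039476, -1.56795155])}
tin_a 0.94 [222.4, 215.3] 371
tin_a 0.86 [168.4, 228.2] 379
tin_a 0.8 [280.5, 238.8] 331
tin_a 0.8 [243.8, 256.6] 371
tin_a 0.78 [321.1, 224.7] 344
tin_a 0.74 [283.6, 271.9] 327
tin_a 0.63 [394.8, 154.1] 265
stand 0.74 [416.6, 228.4] 1427
side {'fx': 381.43032671549935, 'fy': 381.43032671549935, 'cx': 279.3826424671217, 'cy': 210.32432236708317, 'dist_coeffs': array([-0.09206999,  0.        ,  0.        ,  0.        ,  0.        ]), 'position': array([565.78343062, 810.74646501, 578.7288863 ]), 'orientation': array([-2.22126212,  0.0234168 ,  3.04929524])}
tin_a 0.87 [319.4, 337.3] 1265
tin_a 0.8 [290.2, 193.5] 514
tin_a 0.73 [304.8, 215.3] 588
tin_a 0.63 [348.6, 213.9] 577
tin_a 0.56 [292.0, 269.9] 928
stand 0.81 [281.5, 146.5] 645
{'time': np.float64(0.3), 'joint_positions': array([-1.428,  0.342,  1.524, -0.   ,  1.275, -0.146]), 'dq': array([-0.   , -0.001, -0.001, -0.   ,  0.   ,  0.002]), 'tau': array([ -0.   , -43.074, -24.409,   0.072,   0.052,  -0.   ]), 'tool_pos': array([ 149.522, -503.156,  226.498]), 'tcp_rot': array([-3.141, -0.   ,  0.289]), 'contact_force': array([-0.164,  0.279,  0.012]), 'moment': array([-0.018, -0.01 ,  0.031]), 'finger_force': np.float64(0.0), 'grip_width': np.float64(91.866)}
```

```bash
python3 - <<'E'
import cv2,numpy as np
a=cv2.imread("pics/top0.png");b=cv2.imread("pics/side0.png")
cv2.imwrite("pics/top0v.png",cv2.resize(a,(800,600)))
E
```

```text
(no output)
```

View pics/top0v.png

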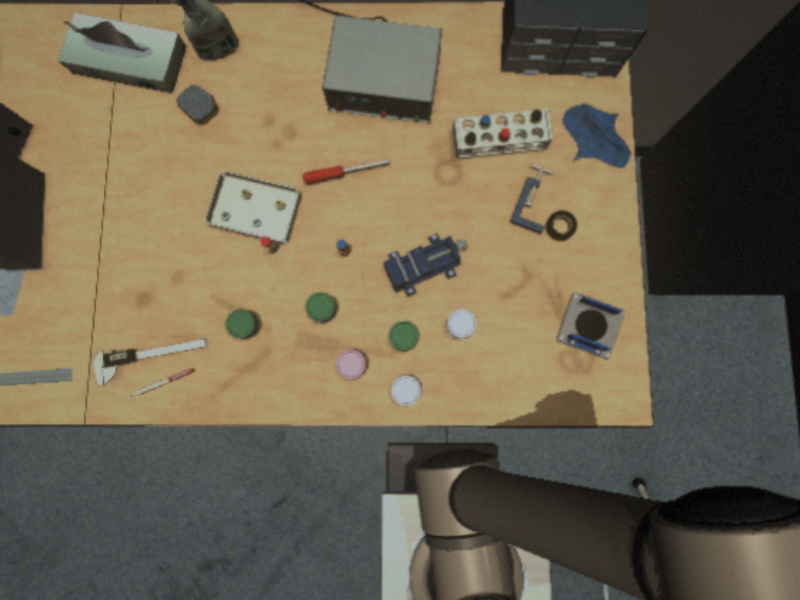

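View pics/side0.png

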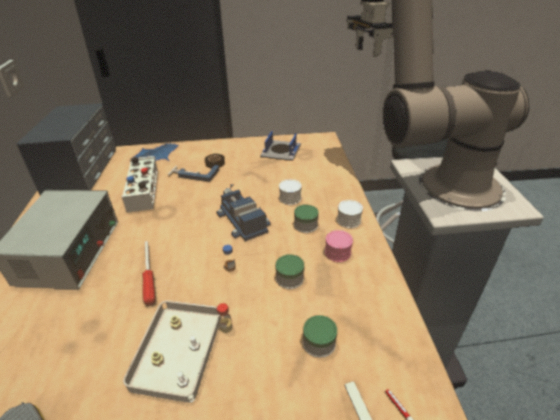

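The top view shows three green lids at full-resolution pixels (168,228), (222,215) and (280,239). The stand is at (414,228). The look-alikes are pink at (245,255) and white at (322,226) and (284,272), so they are excluded. The green ones fit the description. The side view agrees, with green at (320,335), (290,270) and (306,217).

```bash
cat > h.py <<'E'
import numpy as np,cv2
from scipy.spatial.transform import Rotation as Rn
from plant import bot
def w(n,px,z):
    m=bot.camera_model(n);K=np.array([[m["fx"],0,m["cx"]],[0,m["fy"],m["cy"]],[0,0,1]])
    p=cv2.undistortPoints(np.float64(px).reshape(-1,1,2),K,m["dist_coeffs"])[:,0]
    d=np.c_[p,np.ones(len(p))]@Rn.from_euler("xyz",m["orientation"]).as_matrix().T
    c=m["position"];return (c+d*((z-c[2])/d[:,2])[:,None])[:,:2]
def lids(im,z,n):
    h=cv2.cvtColor(im,cv2.COLOR_RGB2HSV)
    g=cv2.inRange(h,(45,90,25),(85,255,255))
    k,l,s,c=cv2.connectedComponentsWithStats(g)
    for i in range(1,k):
        if s[i,4]>100: 
            q=np.argwhere(l==i)[:,::-1]
            # lid top: rectify to world at z and fit
            P=w(n,q,z); (cx,cy),r=cv2.minEnclosingCircle(P.astype(np.float32)); print(n,c[i].round(1),s[i],P.mean(0).round(1),np.round((cx,cy,r),1))
E
python3 - <<'E'
from h import *
T=cv2.imread("pics/top0.png")[:,:,::-1].copy();S=cv2.imread("pics/side0.png")[:,:,::-1].copy()
lids(T,42,"top");lids(S,42,"side")
h=cv2.cvtColor(T,cv2.COLOR_RGB2HSV)
b=cv2.inRange(h,(100,110,40),(130,255,255));b[:, :385]=0;b[:195]=0;b[260:]=0
k,l,s,c=cv2.connectedComponentsWithStats(b)
for i in range(1,k):
    if s[i,4]>20:
        P=w("top",np.argwhere(l==i)[:,::-1],40);r=cv2.minAreaRect(P.astype(np.float32));d=P-P.mean(0);v=np.linalg.svd(d)[2][0] if 0 else np.linalg.svd(d,full_matrices=False)[2][0];print("blue",c[i],s[i],P.mean(0),r,v)
bl=(T.max(2)<50).astype(np.uint8);bl[:,:395]=0;bl[:210]=0;bl[245:]=0;bl[:,435:]=0
k,l,s,c=cv2.connectedComponentsWithStats(bl)
for i in range(1,k):
    if s[i,4]>80: P=w("top",np.argwhere(l==i)[:,::-1],10);print("pad",s[i,4],P.mean(0),cv2.minEnclosingCircle(P.astype(np.float32)))
for n,px in (("pink",(245,254)),("wh",(322,226)),("wh2",(284,272)),("vialb",(240,173)),("vialr",(187,171))): print(n,w("top",[px],42))
cv2.imwrite("pics/stand.png",cv2.resize(T[195:260,370:460],None,fx=7,fy=7,interpolation=2)[:,:,::-1])
cv2.imwrite("pics/crop.png",np.vstack([cv2.resize(T[190:290,150:350],None,fx=4,fy=4,interpolation=2)[:,:,::-1]]))
E
```

```text
blue [422.4        213.22857143] [410 209  25   9  35] [ 511.0072279  -274.07537464] ((511.3076171875, -272.8203430175781), (69.29077911376953, 3.8544158935546875), 69.77946472167969) [-0.34742051 -0.93770944]
blue [413.15909091 239.06818182] [401 235  25  10  44] [ 438.73737499 -244.79797794] ((438.94659423828125, -244.7769775390625), (69.42091369628906, 4.93923807144165), 69.13928985595703) [-0.35274538 -0.93571935]
blue [409.09375 242.375  ] [403 240  13   6  32] [ 429.56575971 -233.17625199] ((429.68841552734375, -233.0638885498047), (35.12104797363281, 6.242007255554199), 69.18942260742188) [0.34881204 0.9371927 ]
pad 324 [ 474.8106753  -257.26424402] ((475.2715148925781, -257.6304016113281), 29.401525497436523)
pink [[396.35621277 220.32041639]]
wh [[474.37582012   6.91072019]]
wh2 [[347.65360666 112.54213851]]
vialb [[625.87426786 238.64213828]]
vialr [[631.66280834 390.38432256]]
```

View pics/stand.png

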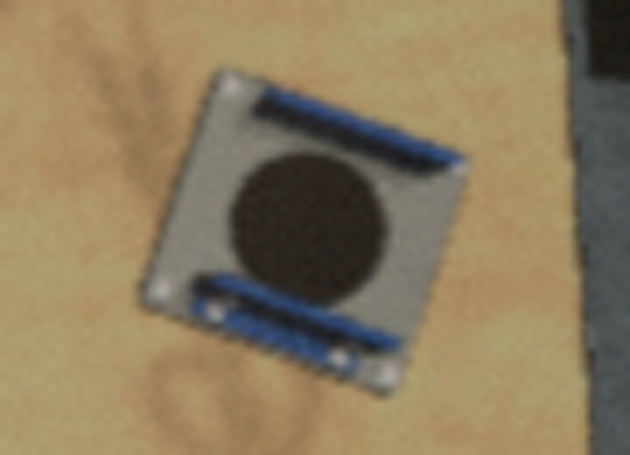

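View pics/crop.png

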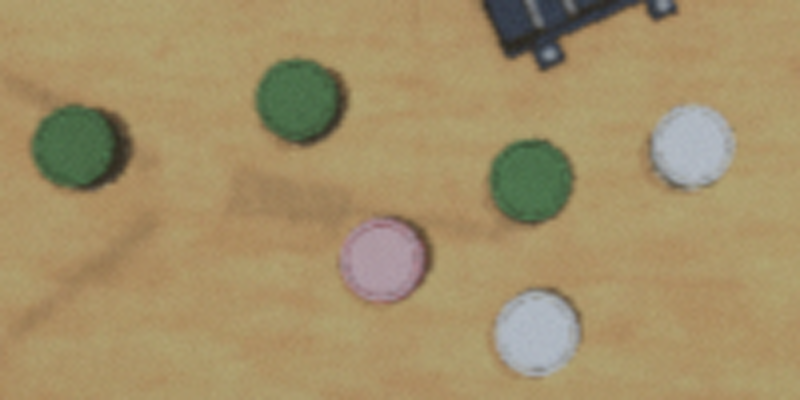

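The crop shows green tins at full-image pixels about (169,226.5), (224.5,215) and (282.5,235). The pink and white tins are distinct from them. The stand's pad is clear and its plates are yawed about -20°.

```bash
sed -i 's/(45,90,25),(85,255,255)/(48,60,20),(82,255,255)/' h.py; python3 - <<'E'
from h import *
T=cv2.imread("pics/top0.png")[:,:,::-1].copy();S=cv2.imread("pics/side0.png")[:,:,::-1].copy()
h=cv2.cvtColor(T,cv2.COLOR_RGB2HSV);print(h[227,168],h[215,223],h[235,282])
lids(T,42,"top");lids(S,42,"side")
o=bot.get_obs();P=o["tool_pos"];yaw=o["tcp_rot"][2];print(P,yaw)
E
```

```text
[ 57  85 108] [ 57  83 107] [ 59  84 112]
top [223.9 214.4] [215 205  19  20 293] [506.7 281.7] [506.7 282.   27.5]
top [168.1 226. ] [159 217  20  19 295] [473.6 436.8] [473.8 436.6  27.5]
top [282.1 234.7] [273 225  19  20 301] [449.8 118. ] [450.  118.2  27.2]
side [305.8 212.2] [295 206  22  14 241] [453.4 121.4] [453.4 122.2  26.8]
side [289.4 265.1] [277 256  26  19 410] [510.1 285.5] [509.8 285.1  26.7]
side [319.8 329.9] [304 316  32  29 712] [477.  440.2] [477.2 439.5  27.7]
[ 149.52181133 -503.15613409  226.49824826] 0.28878673878787353
```

Both cameras agree to about 5 mm. At z 42 the tins are at about (451,120), (508,283) and (475,438). The pad is at about (475,-257) and the stand yaw is about -0.36. I'll use one tool yaw of -0.36 throughout, since joint 6 stays in range, and start with the nearest tin.

```bash
python3 -m jog '[[0,0,0,0,0,0.13],[0,0,0,0,0,0.13],[0,0,0,0,0,0.13],[0,0,0,0,0,0.13],[0,0,0,0,0,0.129]]' 90
python3 -m jog '[[24.2,-38.3,0,0,0,0],[24.2,-38.3,0,0,0,0],[24.2,-38.3,0,0,0,0],[24.2,-38.3,0,0,0,0],[24.2,-38.3,0,0,0,0],[24.2,-38.3,0,0,0,0],[24.2,-38.3,0,0,0,0],[24.2,-38.3,0,0,0,0],[24.2,-38.3,0,0,0,0]]'
```

```text
time: 0.8
tool_pos: [149.5, -503.2, 226.7]
tcp_rot: [-3.142, 0.0, -0.366]
contact_force: [-0.3, 0.1, 0.1]
grip_width: 83.0
finger_force: 0.0
time: 1.7
tool_pos: [476.2, -256.1, 226.8]
tcp_rot: [3.141, -0.0, -0.36]
contact_force: [0.4, -0.2, -0.2]
grip_width: 82.6
finger_force: 0.0
```

```bash
python3 -m jog '[[-17.1,-38.2,11.8,0,0,0],[-17.1,-38.2,11.8,0,0,0],[-17.1,-38.2,11.8,0,0,0],[-17.1,-38.2,11.8,0,0,0],[-17.1,-38.2,11.8,0,0,0],[-17.1,-38.2,11.8,0,0,0],[-17.1,-38.2,11.8,0,0,0],[-17.1,-38.2,11.8,0,0,0],[-17.1,-38.2,11.8,0,0,0],[0,0,0,0,0,0],[0,0,0,0,0,0]]'
python3 - <<'E'
from h import *
S=bot.capture("side");print(np.round(bot.get_obs()["tool_pos"],1),bot.get_obs()["contact_force"])
cv2.imwrite("pics/s1.png",cv2.resize(S[120:300,180:420],None,fx=3.3,fy=3.3)[:,:,::-1])
h=cv2.cvtColor(S,cv2.COLOR_RGB2HSV)
b=cv2.inRange(h,(100,80,30),(130,255,255));b[:,:255]=0;b[:,310:]=0;b[:125]=0;b[165:]=0
bl=(S.max(2)<60).astype(np.uint8);bl[:,:260]=0;bl[:,303:]=0;bl[:135]=0;bl[160:]=0
for nm,M,z in(("blue",b,40),("pad",bl,10)):
  k,l,s,c=cv2.connectedComponentsWithStats(M)
  for i in range(1,k):
    if s[i,4]>20: P=w("side",np.argwhere(l==i)[:,::-1],z);print(nm,c[i],s[i],P.mean(0),P.min(0),P.max(0))
E
```

```text
time: 2.8
tool_pos: [451.8, 119.2, 120.3]
tcp_rot: [3.141, 0.0, -0.358]
contact_force: [0.7, 0.8, 0.4]
grip_width: 82.4
finger_force: 0.0
[452.2 118.3 120.6] [-0.32443453 -0.27200286  0.05942051]
```

View pics/s1.png

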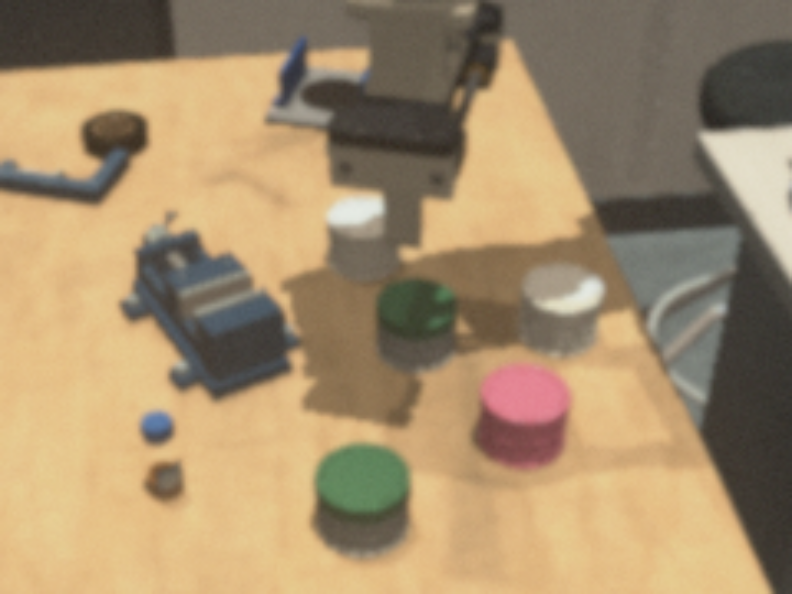

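The picture shows the gripper above the near green tin, with its tips at about crop (405,240) and the lid at (417,308). Nothing is in the way, so I'll descend, grip and lift.

```bash
python3 -m jog '[[0,0,35,0,0,0],[0,0,35,0,0,0],[0,0,25,0,0,0],[0,0,15,0,0,0],[0,0,0,0,0,0],[0,0,0,0,0,0]]'; python3 -m jog '[[0,0,0,0,0,0],[0,0,0,0,0,0],[0,0,0,0,0,0],[0,0,0,0,0,0],[0,0,0,0,0,0]]' 45
```

```text
time: 3.45
tool_pos: [452.7, 117.5, 11.0]
tcp_rot: [-3.141, -0.001, -0.362]
contact_force: [0.6, -0.5, -0.2]
grip_width: 82.6
finger_force: 0.0
time: 3.95
tool_pos: [452.4, 118.5, 11.1]
tcp_rot: [-3.141, -0.001, -0.36]
contact_force: [-2.3, -1.9, 6.6]
grip_width: 57.7
finger_force: 30.0
```

```bash
python3 -m jog '[[0,0,-10,0,0,0],[0,0,-20,0,0,0],[0,0,-20,0,0,0],[0,0,0,0,0,0],[0,0,0,0,0,0],[0,0,0,0,0,0],[0,0,0,0,0,0]]';python3 -m jog '[[0,0,0,0,0,0]]';python3 -m jog '[[0,0,0,0,0,0]]'
```

```text
time: 4.65
tool_pos: [451.3, 118.5, 59.6]
tcp_rot: [3.141, 0.002, -0.36]
contact_force: [0.9, 0.4, -1.9]
grip_width: 57.8
finger_force: 30.0
time: 4.75
tool_pos: [451.6, 118.5, 59.8]
tcp_rot: [3.141, 0.001, -0.36]
contact_force: [0.2, -0.3, -2.0]
grip_width: 57.7
finger_force: 30.0
time: 4.85
tool_pos: [451.8, 118.5, 60.0]
tcp_rot: [3.141, 0.001, -0.36]
contact_force: [-0.4, -0.1, -1.7]
grip_width: 57.8
finger_force: 30.0
```

The reading is about 1.87 N, or 0.19 kg, so this is the lightest. I'll put it back and move to the middle one.

```bash
python3 -m jog '[[0,0,25,0,0,0],[0,0,15,0,0,0],[0,0,5,0,0,0],[0,0,2,0,0,0],[0,0,1.5,0,0,0],[0,0,0,0,0,0],[0,0,0,0,0,0]]';python3 -m jog '[[0,0,0,0,0,0],[0,0,0,0,0,0],[0,0,0,0,0,0],[0,0,-20,0,0,0],[0,0,-40,0,0,0],[-1.3,-43.5,0,0,0,0],[-1.3,-43.5,0,0,0,0],[-1.3,-43.5,0,0,0,0],[-1.3,-43.5,0,0,0,0],[0,0,0,0,0,0],[0,0,0,0,0,0]]' 90
```

```text
time: 5.55
tool_pos: [452.4, 118.5, 12.5]
tcp_rot: [-3.141, -0.001, -0.36]
contact_force: [0.6, -0.4, -1.4]
grip_width: 57.9
finger_force: 30.0
time: 6.65
tool_pos: [508.0, 283.8, 71.5]
tcp_rot: [3.141, 0.0, -0.358]
contact_force: [-1.4, -0.4, -0.5]
grip_width: 82.8
finger_force: 0.0
```

```bash
python3 -m jog '[[0,0,30,0,0,0],[0,0,20,0,0,0],[0,0,10,0,0,0],[0,0,0,0,0,0],[0,0,0,0,0,0]]'; python3 -m jog '[[0,0,0,0,0,0],[0,0,0,0,0,0],[0,0,0,0,0,0],[0,0,0,0,0,0],[0,0,0,0,0,0]]' 45;  python3 -m jog '[[0,0,-10,0,0,0],[0,0,-20,0,0,0],[0,0,-20,0,0,0],[0,0,0,0,0,0],[0,0,0,0,0,0],[0,0,0,0,0,0],[0,0,0,0,0,0]]';python3 -m jog '[[0,0,0,0,0,0]]'
```

```text
time: 7.15
tool_pos: [508.9, 282.8, 12.7]
tcp_rot: [-3.141, -0.001, -0.361]
contact_force: [-0.3, -0.5, 0.0]
grip_width: 82.5
finger_force: 0.0
time: 7.65
tool_pos: [508.6, 283.1, 12.5]
tcp_rot: [3.142, -0.001, -0.36]
contact_force: [-0.7, -2.0, 5.7]
grip_width: 58.1
finger_force: 30.0
time: 8.35
tool_pos: [507.7, 282.9, 60.7]
tcp_rot: [3.14, 0.002, -0.36]
contact_force: [0.0, -0.3, -4.2]
grip_width: 58.3
finger_force: 30.0
time: 8.45
tool_pos: [508.0, 283.0, 61.1]
tcp_rot: [3.14, 0.001, -0.36]
contact_force: [0.1, 0.7, -4.2]
grip_width: 57.9
finger_force: 30.0
```

The middle tin reads 4.2 N, or 0.43 kg, so it is the middle weight. The far tin must be the heaviest. I'll put this one back and fetch that one.

```bash
python3 -m jog '[[0,0,25,0,0,0],[0,0,15,0,0,0],[0,0,6,0,0,0],[0,0,2,0,0,0],[0,0,1.5,0,0,0],[0,0,0,0,0,0],[0,0,0,0,0,0]]';python3 -m jog '[[0,0,0,0,0,0],[0,0,0,0,0,0],[0,0,0,0,0,0],[0,0,-20,0,0,0],[0,0,-40,0,0,0],[-21.3,-33.5,0,0,0,0],[-21.3,-33.5,0,0,0,0],[-21.3,-33.5,0,0,0,0],[-21.3,-33.5,0,0,0,0],[0,0,0,0,0,0],[0,0,0,0,0,0]]' 90
```

```text
time: 9.15
tool_pos: [508.9, 283.4, 13.2]
tcp_rot: [-3.141, -0.001, -0.36]
contact_force: [0.0, 0.5, -3.7]
grip_width: 57.8
finger_force: 30.0
time: 10.25
tool_pos: [475.5, 439.2, 72.4]
tcp_rot: [3.141, -0.0, -0.358]
contact_force: [0.5, 0.1, -0.1]
grip_width: 82.7
finger_force: 0.0
```

```bash
python3 -m jog '[[0,0,30,0,0,0],[0,0,20,0,0,0],[0,0,10,0,0,0],[0,0,0,0,0,0],[0,0,0,0,0,0]]'; python3 -m jog '[[0,0,0,0,0,0],[0,0,0,0,0,0],[0,0,0,0,0,0],[0,0,0,0,0,0],[0,0,0,0,0,0]]' 45;  python3 -m jog '[[0,0,-10,0,0,0],[0,0,-20,0,0,0],[0,0,-30,0,0,0],[0,0,-30,0,0,0],[0,0,0,0,0,0],[0,0,0,0,0,0],[0,0,0,0,0,0],[0,0,0,0,0,0]]';python3 -m jog '[[0,0,0,0,0,0]]'
python3 - <<'E'
from h import *
for n in("top","side"):
    I=bot.capture(n);lids(I,42,n)
    cv2.imwrite(f"pics/{n}2.png",I[:,:,::-1])
E
```

```text
time: 10.75
tool_pos: [476.8, 438.3, 13.3]
tcp_rot: [-3.141, -0.001, -0.361]
contact_force: [0.1, 0.2, 0.1]
grip_width: 82.8
finger_force: 0.0
time: 11.25
tool_pos: [476.0, 438.3, 13.0]
tcp_rot: [3.141, -0.0, -0.36]
contact_force: [-0.8, -2.8, 5.2]
grip_width: 58.2
finger_force: 30.0
time: 12.05
tool_pos: [474.9, 437.9, 100.0]
tcp_rot: [3.138, 0.002, -0.36]
contact_force: [-0.1, 0.7, -6.9]
grip_width: 57.9
finger_force: 30.0
time: 12.15
tool_pos: [475.4, 438.2, 100.8]
tcp_rot: [3.139, 0.001, -0.36]
contact_force: [0.5, 0.5, -6.5]
grip_width: 58.0
finger_force: 30.0
top [223.5 214.4] [214 205  20  20 307] [506.7 282.6] [506.5 282.7  28.2]
top [281.9 234.6] [273 225  19  20 303] [450.3 118.7] [450.3 118.9  27.3]
side [289.1 265.5] [276 256  26  20 422] [510.9 286.5] [510.3 286.2  27.4]
```

The far tin reads 6.7 N, or 0.68 kg, so it is confirmed heaviest. Next I'll check the stand centre from the side view while carrying it.

```bash
python3 - <<'E'
from h import *
for f in("side0","side2"):
  S=cv2.imread(f"pics/{f}.png")[:,:,::-1].copy()
  h=cv2.cvtColor(S,cv2.COLOR_RGB2HSV)
  R=np.zeros(S.shape[:2],np.uint8);R[132:162,258:302]=1
  b=(cv2.inRange(h,(100,100,20),(130,255,255))>0)*R
  bl=((S.max(2)<75)&(h[:,:,1]<120))*R
  for nm,M,z in(("blue",b,40),("pad",bl.astype(np.uint8),10)):
   k,l,s,c=cv2.connectedComponentsWithStats(M)
   for i in range(1,k):
    if s[i,4]>20: P=w("side",np.argwhere(l==i)[:,::-1],z);print(f,nm,c[i].round(1),s[i],P.mean(0).round(1),P.min(0).round(1),P.max(0).round(1),np.round(cv2.minEnclosingCircle(P.astype(np.float32))[0],1))
cv2.imwrite("pics/st2.png",cv2.resize(S[125:170,250:315],None,fx=9,fy=9,interpolation=2)[:,:,::-1])
E
```

```text
side0 pad [268.4 142.9] [266 136   6  15  44] [ 512.1 -297.1] [ 500.2 -345.4] [ 523.  -249.9] [ 511.6 -297.7]
side0 pad [283.5 147.6] [273 141  22  11 108] [ 467.  -258.3] [ 428.8 -298.8] [ 500.8 -233.3] [ 463.2 -273.6]
side2 pad [297.4 134.8] [293 132   9   7  29] [ 412. -342.] [ 399.3 -364.3] [ 428.6 -320.2] [ 415.  -341.3]
```

View pics/st2.png

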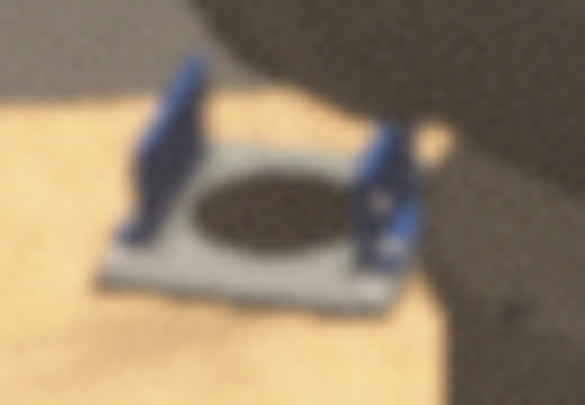

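The crop shows the pad ellipse: left edge at about 190, top 170, bottom 256, with the right edge behind the plate at about 360. I'll fit the projected circle to those edges.

```bash
python3 - <<'E'
from h import *
from scipy.optimize import least_squares
def proj(n,P):
    m=bot.camera_model(n);K=np.array([[m["fx"],0,m["cx"]],[0,m["fy"],m["cy"]],[0,0,1]])
    R=Rn.from_euler("xyz",m["orientation"]).as_matrix().T
    return cv2.projectPoints(P,cv2.Rodrigues(R)[0],-R@m["position"],K,m["dist_coeffs"])[0][:,0]
a=np.linspace(0,6.283,200)
def ed(c):
    q=proj("side",np.c_[c[0]+32*np.cos(a),c[1]+32*np.sin(a),a*0+10]);q=(q-[250,125]+.5)*9-.5
    return np.array([q[:,0].min(),q[:,1].min(),q[:,1].max(),q[:,0].max()])
r=least_squares(lambda c:(ed(c)-[190,170,256,365])[:3],[475,-257]);print(r.x,ed(r.x))
E
```

```text
[ 475.82488878 -255.96434716] [189.99954543 169.58774345 256.37772988 373.18344635]
```

The two cameras give the pad at (475,-257.5) and (475.8,-256), so I'll use (475.5,-257). Carrying the heavy tin there.

```bash
python3 -m jog '[[6,16,0,0,0,0],[12.2,32.5,0,0,0,0],[12.2,32.5,0,0,0,0],[12.2,32.5,0,0,0,0],[12.2,32.5,0,0,0,0],[12.2,32.5,0,0,0,0],[12.2,32.5,0,0,0,0],[12.2,32.5,0,0,0,0],[12.2,32.5,0,0,0,0],[12.2,32.5,0,0,0,0],[12.2,32.5,0,0,0,0],[12.2,32.5,0,0,0,0]]'; python3 -m jog '[[12.2,32.5,0,0,0,0],[12.2,32.5,0,0,0,0],[12.2,32.5,0,0,0,0],[12.2,32.5,0,0,0,0],[12.2,32.5,0,0,0,0],[12.2,32.5,0,0,0,0],[12.2,32.5,0,0,0,0],[12.2,32.5,0,0,0,0],[6,16,0,0,0,0],[0,0,0,0,0,0],[0,0,0,0,0,0],[0,0,0,0,0,0]]'
python3 - <<'E'
from h import *
o=bot.get_obs();print(o["tool_pos"])
for n in("top","side"):
    I=bot.capture(n);lids(I,o["tool_pos"][2]+29,n)
    cv2.imwrite(f"pics/{n}3.png",I[:,:,::-1])
cv2.imwrite("pics/s3c.png",cv2.resize(I[90:190,220:360],None,fx=5,fy=5,interpolation=2)[:,:,::-1])
E
```

```text
time: 13.45
tool_pos: [475.7, 38.3, 102.8]
tcp_rot: [-3.141, -0.001, -0.36]
contact_force: [0.4, -0.2, -7.3]
grip_width: 57.6
finger_force: 30.0
time: 14.65
tool_pos: [475.1, -254.0, 102.4]
tcp_rot: [-3.141, 0.001, -0.359]
contact_force: [-0.1, 0.4, -6.9]
grip_width: 58.0
finger_force: 30.0
[ 475.06886151 -254.01336892  102.41158141]
top [223.6 214.3] [214 205  20  20 295] [494.6 268.1] [494.4 268.3  25.5]
top [281.8 234.6] [273 225  19  20 302] [442.5 117.8] [442.6 118.1  25.1]
side [305.7 212.6] [295 206  22  14 257] [472.6 237.5] [472.  237.4  22.5]
side [289.2 265.3] [276 256  27  20 414] [519.8 373.4] [520.  373.1  22.2]
```

View pics/s3c.png

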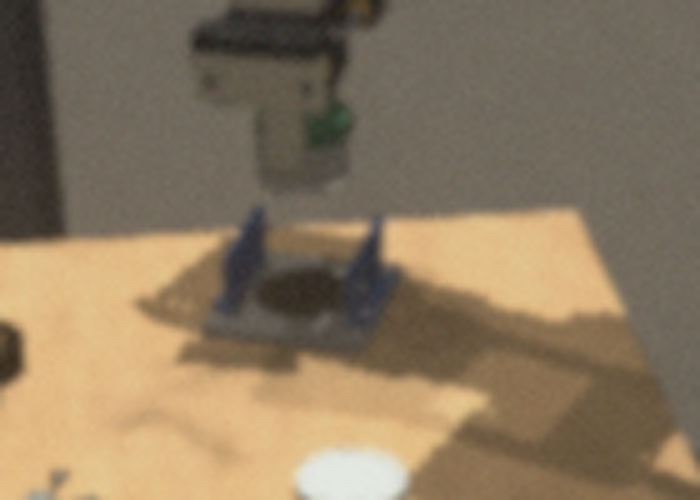

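The tin hangs above the pad (crop (305,295)), between the plates, ready to go. I'll shift about 3 mm and lower.

```bash
python3 -m jog '[[1.4,2.7,20,0,0,0],[0,0,20,0,0,0],[0,0,10,0,0,0],[0,0,0,0,0,0],[0,0,0,0,0,0]]'; python3 -m jog '[[0,0,15,0,0,0],[0,0,8,0,0,0],[0,0,3,0,0,0],[0,0,0,0,0,0],[0,0,0,0,0,0]]'
```

```text
time: 15.25
tool_pos: [476.0, -258.1, 53.0]
tcp_rot: [3.141, -0.001, -0.36]
contact_force: [1.0, -0.3, -6.8]
grip_width: 57.7
finger_force: 30.0
time: 15.75
tool_pos: [475.9, -258.4, 27.1]
tcp_rot: [3.141, -0.001, -0.36]
contact_force: [0.4, -0.6, -6.3]
grip_width: 57.6
finger_force: 30.0
```

```bash
python3 -m jog '[[0,-1,1,0,0,0],[0,0,1,0,0,0],[0,0,1,0,0,0],[0,0,0,0,0,0],[0,0,0,0,0,0]]'; python3 -m jog '[[0,0,0.5,0,0,0],[0,0,0.5,0,0,0],[0,0,0,0,0,0],[0,0,0,0,0,0]]'
```

```text
time: 16.25
tool_pos: [475.9, -257.2, 23.5]
tcp_rot: [3.142, -0.0, -0.36]
contact_force: [0.3, 0.4, -6.8]
grip_width: 57.7
finger_force: 30.0
time: 16.65
tool_pos: [476.0, -257.3, 23.0]
tcp_rot: [3.141, -0.001, -0.36]
contact_force: [-1.7, 1.3, 1.7]
grip_width: 57.9
finger_force: 30.0
```

```bash
python3 -m jog '[[0,0,0,0,0,0],[0,0,0,0,0,0],[0,0,0,0,0,0],[0,0,-20,0,0,0],[0,0,-40,0,0,0],[0,0,0,0,0,0]]' 90; python3 -m jog '[[-13.3,-43.1,0,0,0,0],[-13.3,-43.1,0,0,0,0],[-13.3,-43.1,0,0,0,0],[-13.3,-43.1,0,0,0,0],[-13.3,-43.1,0,0,0,0],[-13.3,-43.1,0,0,0,0],[-13.3,-43.1,0,0,0,0],[-13.3,-43.1,0,0,0,0],[-13.3,-43.1,0,0,0,0],[-13.3,-43.1,0,0,0,0],[-13.3,-43.1,0,0,0,0],[-13.3,-43.1,0,0,0,0]]'; python3 -m jog '[[0,0,0,0,0,0],[0,0,0,0,0,0],[0,0,0,0,0,0]]'
python3 - <<'E'
from h import *
for n in("top","side"):
    I=bot.capture(n);lids(I,52,n)
    cv2.imwrite(f"pics/{n}4.png",I[:,:,::-1])
E
```

```text
time: 17.25
tool_pos: [478.6, -259.2, 87.1]
tcp_rot: [3.139, -0.009, -0.36]
contact_force: [0.6, -0.2, 0.3]
grip_width: 82.5
finger_force: 0.0
time: 18.45
tool_pos: [508.7, 285.0, 82.1]
tcp_rot: [3.142, -0.0, -0.36]
contact_force: [1.0, -0.6, 0.0]
grip_width: 82.7
finger_force: 0.0
time: 18.75
tool_pos: [508.6, 282.0, 82.0]
tcp_rot: [3.141, 0.0, -0.361]
contact_force: [0.8, -0.1, 0.3]
grip_width: 82.4
finger_force: 0.0
top [417.8 225.6] [408 215  21  22 346] [ 474.9 -255.7] [ 475.5 -255.8   29.5]
top [282.1 234.5] [273 225  19  20 299] [449.6 118. ] [449.5 118.6  27.2]
```

The heavy tin's lid is now at (475.2,-255.8) against the pad at (475,-257.5) in the same camera, so it is seated. Next, the middle tin.

```bash
python3 -m jog '[[0,-1,30,0,0,0],[0,0,25,0,0,0],[0,0,14,0,0,0],[0,0,0,0,0,0],[0,0,0,0,0,0]]'; python3 -m jog '[[0,0,0,0,0,0],[0,0,0,0,0,0],[0,0,0,0,0,0],[0,0,0,0,0,0],[0,0,0,0,0,0]]' 45;  python3 -m jog '[[0,0,-10,0,0,0],[0,0,-20,0,0,0],[0,0,-30,0,0,0],[0,0,-35,0,0,0],[0,0,-20,0,0,0],[0,0,0,0,0,0],[0,0,0,0,0,0],[0,0,0,0,0,0],[0,0,0,0,0,0]]'
```

```text
time: 19.35
tool_pos: [509.8, 283.6, 14.1]
tcp_rot: [-3.141, -0.001, -0.361]
contact_force: [0.3, -0.6, 0.3]
grip_width: 82.9
finger_force: 0.0
time: 19.85
tool_pos: [509.4, 283.9, 14.1]
tcp_rot: [-3.142, -0.001, -0.36]
contact_force: [0.0, -1.7, 6.2]
grip_width: 58.2
finger_force: 30.0
time: 20.75
tool_pos: [508.3, 283.6, 126.7]
tcp_rot: [3.139, 0.002, -0.36]
contact_force: [0.1, -0.2, -4.6]
grip_width: 58.0
finger_force: 30.0
```

```bash
python3 -m jog '[[5,16.2,0,0,0,0],[10,32.4,0,0,0,0],[10,32.4,0,0,0,0],[10,32.4,0,0,0,0],[10,32.4,0,0,0,0],[10,32.4,0,0,0,0],[10,32.4,0,0,0,0],[10,32.4,0,0,0,0],[10,32.4,0,0,0,0],[10,32.4,0,0,0,0],[10,32.4,0,0,0,0]]'; python3 -m jog '[[10,32.4,0,0,0,0],[10,32.4,0,0,0,0],[10,32.4,0,0,0,0],[10,32.4,0,0,0,0],[10,32.4,0,0,0,0],[5,16,0,0,0,0],[0,0,0,0,0,0],[0,0,0,0,0,0],[0,0,0,0,0,0],[0,0,0,0,0,0]]'
```

```text
time: 21.85
tool_pos: [486.5, -73.3, 128.1]
tcp_rot: [3.141, 0.001, -0.361]
contact_force: [1.2, -0.2, -4.0]
grip_width: 57.9
finger_force: 30.0
time: 22.85
tool_pos: [476.3, -256.2, 128.5]
tcp_rot: [-3.141, 0.0, -0.359]
contact_force: [0.4, -0.5, -3.4]
grip_width: 58.0
finger_force: 30.0
```

```bash
python3 -m jog '[[0,0,20,0,0,0],[0,0,20,0,0,0],[0,0,12,0,0,0],[0,0,5,0,0,0],[0,0,0,0,0,0],[0,0,0,0,0,0],[0,0,0,0,0,0]]'
```

```text
time: 23.55
tool_pos: [476.8, -257.7, 72.4]
tcp_rot: [3.141, -0.002, -0.36]
contact_force: [-0.6, -0.2, -3.4]
grip_width: 58.7
finger_force: 30.0
```

```bash
python3 -m jog '[[0,-0.3,2,0,0,0],[0,0,1.5,0,0,0],[0,0,1,0,0,0],[0,0,0.5,0,0,0],[0,0,0,0,0,0],[0,0,0,0,0,0]]'; python3 -m jog '[[0,0,0.5,0,0,0],[0,0,0.5,0,0,0],[0,0,0,0,0,0],[0,0,0,0,0,0]]'
```

```text
time: 24.15
tool_pos: [476.4, -257.1, 66.5]
tcp_rot: [3.142, -0.0, -0.36]
contact_force: [-1.1, -0.3, -3.3]
grip_width: 57.5
finger_force: 30.0
time: 24.55
tool_pos: [476.5, -257.2, 66.1]
tcp_rot: [3.141, -0.001, -0.36]
contact_force: [-1.9, 1.5, 4.5]
grip_width: 58.0
finger_force: 30.0
```

```bash
python3 -m jog '[[0,0,0,0,0,0],[0,0,0,0,0,0],[0,0,0,0,0,0],[0,0,-20,0,0,0],[0,0,-40,0,0,0],[0,0,0,0,0,0]]' 90; python3 -m jog '[[-17.2,-38.1,0,0,0,0],[-17.2,-38.1,0,0,0,0],[-17.2,-38.1,0,0,0,0],[-17.2,-38.1,0,0,0,0],[-17.2,-38.1,0,0,0,0],[-17.2,-38.1,0,0,0,0],[-17.2,-38.1,0,0,0,0],[-17.2,-38.1,0,0,0,0],[-17.2,-38.1,0,0,0,0],[0,0,0,0,0,0],[0,0,0,0,0,0],[0,0,0,0,0,0]]'
python3 - <<'E'
from h import *
for n in("top","side"):
    I=bot.capture(n);lids(I,94,n)
    cv2.imwrite(f"pics/{n}5.png",I[:,:,::-1])
cv2.imwrite("pics/s5c.png",cv2.resize(I[90:190,220:360],None,fx=5,fy=5,interpolation=2)[:,:,::-1])
E
```

```text
time: 25.15
tool_pos: [478.9, -258.9, 130.0]
tcp_rot: [3.139, -0.009, -0.36]
contact_force: [0.7, 0.5, 0.8]
grip_width: 82.8
finger_force: 0.0
time: 26.35
tool_pos: [452.4, 117.5, 125.2]
tcp_rot: [3.141, 0.0, -0.361]
contact_force: [-0.3, 0.7, 0.1]
grip_width: 82.7
finger_force: 0.0
top [422.9 223.6] [412 213  23  22 364] [ 475.6 -255.4] [ 475.8 -255.8   29. ]
side [279.6 124.8] [271 120  18  10 133] [ 478.8 -246.4] [ 477.3 -248.    33. ]
```

View pics/s5c.png

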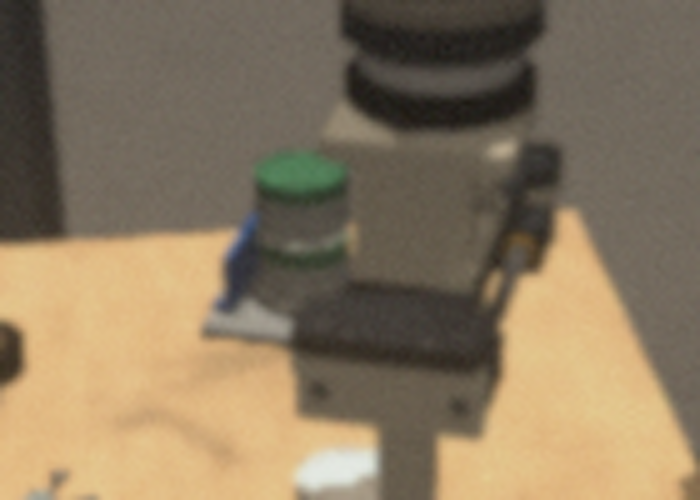

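Two tins now stand squarely stacked, with the upper lid at crop (300,175) and the lower at about (300,255). Their lids coincide within about 0.5 mm in the top camera. Now the light tin.

```bash
python3 -m jog '[[0,-1,40,0,0,0],[0,0,35,0,0,0],[0,0,25,0,0,0],[0,0,12,0,0,0],[0,0,0,0,0,0],[0,0,0,0,0,0]]'; python3 -m jog '[[0,0,0,0,0,0],[0,0,0,0,0,0],[0,0,0,0,0,0],[0,0,0,0,0,0],[0,0,0,0,0,0]]' 45;  python3 -m jog '[[0,0,-10,0,0,0],[0,0,-25,0,0,0],[0,0,-40,0,0,0],[0,0,-40,0,0,0],[0,0,-30,0,0,0],[0,0,-10,0,0,0],[0,0,0,0,0,0],[0,0,0,0,0,0],[0,0,0,0,0,0],[0,0,0,0,0,0]]'
```

```text
time: 27.05
tool_pos: [453.1, 118.5, 13.7]
tcp_rot: [3.142, -0.0, -0.362]
contact_force: [0.4, 0.2, -0.4]
grip_width: 82.3
finger_force: 0.0
time: 27.55
tool_pos: [453.0, 119.3, 14.0]
tcp_rot: [-3.141, -0.001, -0.36]
contact_force: [0.5, -0.7, 6.5]
grip_width: 57.8
finger_force: 30.0
time: 28.55
tool_pos: [452.0, 119.2, 167.0]
tcp_rot: [3.14, 0.003, -0.36]
contact_force: [-0.1, 0.8, -1.4]
grip_width: 58.1
finger_force: 30.0
```

```bash
python3 -m jog '[[7,15.4,0,0,0,0],[14.1,31.3,0,0,0,0],[14.1,31.3,0,0,0,0],[14.1,31.3,0,0,0,0],[14.1,31.3,0,0,0,0],[14.1,31.3,0,0,0,0],[14.1,31.3,0,0,0,0],[14.1,31.3,0,0,0,0],[14.1,31.3,0,0,0,0],[14.1,31.3,0,0,0,0],[14.1,31.3,0,0,0,0],[7,15.4,0,0,0,0]]'; python3 -m jog '[[0,0,0,0,0,0],[0,0,0,0,0,0],[0,0,0,0,0,0],[0,0,20,0,0,0],[0,0,20,0,0,0],[0,0,10,0,0,0],[0,0,3,0,0,0],[0,0,0,0,0,0],[0,0,0,0,0,0],[0,0,0,0,0,0]]'
```

```text
time: 29.75
tool_pos: [476.3, -259.6, 167.4]
tcp_rot: [3.141, 0.001, -0.362]
contact_force: [0.4, 0.5, -1.9]
grip_width: 57.8
finger_force: 30.0
time: 30.75
tool_pos: [477.0, -257.3, 116.4]
tcp_rot: [3.141, -0.002, -0.36]
contact_force: [-0.2, -0.2, -1.4]
grip_width: 58.1
finger_force: 30.0
```

```bash
python3 -m jog '[[0.5,0,2.5,0,0,0],[0,0,2,0,0,0],[0,0,1.5,0,0,0],[0,0,0.5,0,0,0],[0,0,0,0,0,0],[0,0,0,0,0,0],[0,0,0,0,0,0]]'; python3 -m jog '[[0,0,0.5,0,0,0],[0,0,0.3,0,0,0],[0,0,0,0,0,0],[0,0,0,0,0,0]]'
```

```text
time: 31.45
tool_pos: [477.1, -257.3, 109.1]
tcp_rot: [3.141, -0.0, -0.36]
contact_force: [0.8, 0.6, -1.3]
grip_width: 58.0
finger_force: 30.0
time: 31.85
tool_pos: [477.1, -257.2, 108.2]
tcp_rot: [3.142, -0.0, -0.36]
contact_force: [0.2, -0.3, -2.2]
grip_width: 57.4
finger_force: 30.0
```

```bash
python3 -m jog '[[0,0,0.5,0,0,0],[0,0,0,0,0,0],[0,0,0,0,0,0]]'
```

```text
time: 32.15
tool_pos: [477.1, -257.3, 108.0]
tcp_rot: [3.141, -0.0, -0.36]
contact_force: [-2.1, 0.7, 2.5]
grip_width: 57.4
finger_force: 30.0
```

Contact. I'll release, rise, move aside towards the robot's left and check.

```bash
python3 -m jog '[[0,0,0,0,0,0],[0,0,0,0,0,0],[0,0,0,0,0,0],[0,0,-20,0,0,0],[0,0,-40,0,0,0],[0,0,0,0,0,0]]' 90; python3 -m jog '[[-17.2,-38.1,0,0,0,0],[-17.2,-38.1,0,0,0,0],[-17.2,-38.1,0,0,0,0],[-17.2,-38.1,0,0,0,0],[-17.2,-38.1,0,0,0,0],[-17.2,-38.1,0,0,0,0],[-17.2,-38.1,0,0,0,0],[-17.2,-38.1,0,0,0,0],[-17.2,-38.1,0,0,0,0],[0,0,0,0,0,0],[0,0,0,0,0,0],[0,0,0,0,0,0]]'
python3 - <<'E'
from h import *
for n in("top","side"):
    I=bot.capture(n);lids(I,136,n)
    cv2.imwrite(f"pics/{n}6.png",I[:,:,::-1])
    if n=="top":T=I
cv2.imwrite("pics/s6c.png",np.hstack([cv2.resize(I[80:180,230:310],(400,500)),cv2.resize(T[180:270,370:442],(400,500))])[:,:,::-1])
E
```

```text
time: 32.75
tool_pos: [479.5, -258.9, 172.4]
tcp_rot: [3.139, -0.009, -0.36]
contact_force: [-0.1, -0.4, 0.2]
grip_width: 82.7
finger_force: 0.0
time: 33.95
tool_pos: [453.2, 117.4, 167.5]
tcp_rot: [3.141, -0.0, -0.361]
contact_force: [0.9, -0.5, 1.0]
grip_width: 82.7
finger_force: 0.0
top [428.3 221.9] [418 212  22  21 379] [ 475.2 -254.9] [ 475.  -254.7   28.6]
side [279.6 111.5] [271 107  19  10 144] [ 477.5 -247.1] [ 475.2 -247.1   35.7]
```

View pics/s6c.png

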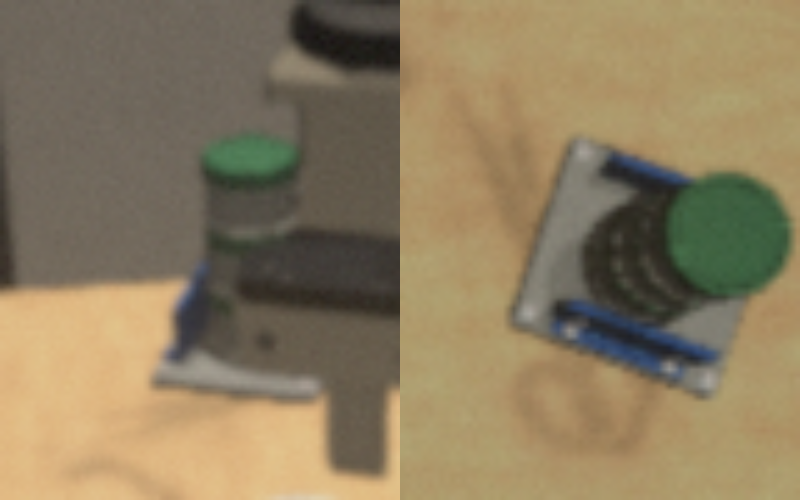

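The three tins stand in a straight column in the stand: top lid at left crop (250,160), lower lids at (235,238) and (215,300). The lid centres lie within about 1 mm of each other and the gripper is clear. Handing in.

```bash
python3 -c "
from plant import bot
print(bot.close_job())"
```

```text
the job is handed in; nothing more can be done
None
```

All three tins are stacked squarely in the stand, heaviest (0.68 kg) at the bottom, then 0.43 kg, with the lightest (0.19 kg) on top; the vials and tape roll were not touched, and the job was handed in at about 34 s of the 72 s allowed.

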